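Square up the coasters and clamp them

ROBOT

A 6-joint arm with a two-finger parallel gripper is mounted at the origin on the work surface. World frame = base frame: x ahead of the robot, y to its left, z up, the work surface at z = 0. Lengths are in mm, angles in rad, forces in N, time in s.
With the tool pointing down it reaches from about 350 to 975 mm from the base axis. Payload 7.1 kg.
Tool frame: the origin (TCP) lies at the very end of the fingers, on their centre line; the grasp point (between the pads) lies 19 mm behind it (ctrl.grasp_offset is the distance from the TCP to the grasp point, in mm); z points along the fingers, y is the line along which they close (so a half turn about z gives the same grasp; the last joint's range is limited). The gripper opens to 88 mm and grips with 3 to 60 N. Pads are 20 mm wide; open, the fingers measure 115 mm over their backs; the gripper's body (75 mm by 178 mm) begins 61 mm behind the grasp point.
Start: joints at [-1.162, 0.423, 1.63, -0, 1.089, -0.019], TCP at [259.309, -568.651, 222.675] pointing down, gripper open.
Joint ranges: [-3, 3], [-0.9, 2.11], [0.09, 2.58], [-1.31, 4.45], [0.11, 2.69], [-2.54, 2.54]. Speed limits (rad/s): [2.39, 2.39, 3.01, 3.14, 3.14, 3.14].

INTERFACE

Orientations are given as a rotation vector (axis times angle).
In Python, from workcell import ctrl, viewer, ticket, models gives the robot as it stands.
- The arm moves only by the tool play_rows, never from a script. Its arguments are lists of equal length, an entry for each row: "dp": the shift along the world's x, y, z in mm, a list of three; "yaw": the turn about the world's z in degrees. In form: {"dp": [[tx, ty, tz], ...], "yaw": [yaw, ...]}. A call has 1 to 8 rows; each row shifts and turns the commanded pose from where the row before left it; what a row does not reach is not made up. A row lasts 1/12 s, in which the tool goes at most 41.7 mm and 7.16 degrees, less where a joint would pass 70% of its speed; a pose out of reach is approached as far as the arm can. A call is refused whole if a number of a shift passes 41.7 or a number of a turn 7.16, either way. A call with a gripper value outside its range is refused whole. "gripper" is the closure, from 0 (fully open) to 1 (shut), set as the call begins (left out, the last holds). The fingers move at their own pace and stop on an object; the grip force is fixed at half the most. Time passes only in rows, so rows that do not move let the fingers close. It gives the time, the measured TCP pose, the force, the opening and the grip force at its end, in the units of the state.
- ctrl.get_obs(): the state, without advancing time (a new reading comes with each control period).
- viewer.get_image(name): name is "scene" or "top" or "wrist"; returns a dict with "pixels" (420x560x3 uint8, red, green, blue), "range_z" (420x560 float32, mm along the optical axis (not along the pixel's ray), 0 where there is no reading), "fx", "fy", "cx", "cy" (pixels), "T" (4x4, takes a point from camera to world coordinates); the wrist camera has in their place "hand_eye" (4x4, takes a point from camera to tool coordinates, whose origin is the TCP and whose axes are the flange's). Camera axes: x right, y up, looking along -z (the intrinsics and any distortion apply to the point x, -y, -z); pixel columns grow to the right and rows downward; lengths in mm; the calibration is good to about 2 mm. A picture is of the moment at which its call begins: read the wrist's pose just before it.
- ticket.close_job(): hands the job in; it is judged then, once.
Trained networks look in a picture, given as the dict that the camera call returned (one of the last four; its "shot" number tells which), for a name from the list of things; names that differ only in an ending like _2 or _b are one class to them, and where a whole thing is asked for, a point or a joint stands for the part that bears it (a point fixed in the world has none). Each returns a list of dicts, best first, with "conf" (0 to 1); they miss things now and then, are a little off and sometimes report something else, mostly with a low value. They report only what shows in the picture. A call takes as long as a camera call.
- models.look_for(picture, name): "bbox" ([centre column, centre row, width, height] in pixels, round what is visible of it).
- models.landmark_of(picture, name): "location" ([column, row] in pixels: a listed point, or the origin of a listed thing).
The state is a dict: "t": time; "qpos": joint angles; "qvel": joint speeds; "joint_torque": joint torques, N m; "ee_pos": TCP position; "orientation": TCP orientation; "ft_force": force on the tool from outside, world axes, zero at the start; "moment": the same for the moment, N m; "width": finger opening in mm; "grasp_force": force on a finger pad.
Only numpy, scipy, OpenCV 4.12 (cv2) and the standard library are available. Lean on these libraries where they do the work, as an engineer would, in place of code of your own. Each camera call takes 0.05 s, during which the arm holds its last target. There are 200 camera calls.

TASK

Tap the ragged stack of four bamboo coasters in the grey caddy until all their edges are square and home against both fences, and then swing the clamp lever fully shut across the front of the stack. Leave the other things on the counter where they are.

Things in the scene. Friction and masses are not known exactly. Their poses are not given: they have to be found in the camera images.
- caddy: grey caddy fixed to the counter; origin on the counter under the squared stack. Foot plate 12 mm thick, x -80..+70, y -76..+90 mm; on it a pad (x and y -35..+48), top 20 mm up, carries the coasters, whose open edges overhang. Back fence inner face at x +48, side fence inner face at y +48, both 10 thick, 50 high; -x and -y sides open. Lever hinge at the -x, +y corner
- clamp_hinge (a point): centre of the lever's hinge pin, at (-57, +70, 34) mm in the caddy frame; its axis runs along the caddy's x
- clamp (a joint): clamp lever: 0 = shut, level along the caddy's front (-x) edge, pointing to caddy -y; 1.57 = upright; up to 2.1 leans out to +y. Stays where left; 2 N at the handle moves it. Steel bar 9 mm wide (x), 14 deep; shut, its inner face is 4.5 mm before a squared stack and its lip reaches 12 mm over the top coaster with 2 mm to spare, so protruding coasters stop it
- clamp_handle (a point): middle of the outer (top when shut) face of the black handle at the lever's end, 139.5 mm from the hinge axis; handle 35 mm long along the lever, 22 mm wide, 14 mm deep. Shut, it lies at (-57, -69.5, 41) mm in the caddy frame
- coaster1: square bamboo coaster, 96 x 96 x 6 mm, 60 g, number 1 from the bottom of the stack of four; origin at the centre of its underside, x and y along its edges; home at (0, 0, 20) mm in the caddy frame
- coaster2: square bamboo coaster, 96 x 96 x 6 mm, 60 g, number 2 from the bottom of the stack of four; origin at the centre of its underside, x and y along its edges; home at (0, 0, 26) mm in the caddy frame
- coaster3: square bamboo coaster, 96 x 96 x 6 mm, 60 g, number 3 from the bottom of the stack of four; origin at the centre of its underside, x and y along its edges; home at (0, 0, 32) mm in the caddy frame
- coaster4: square bamboo coaster, 96 x 96 x 6 mm, 60 g, number 4 from the bottom of the stack of four; origin at the centre of its underside, x and y along its edges; home at (0, 0, 38) mm in the caddy frame
- colander: bystander: steel colander, rim diameter 204 mm, 95 mm high, two lugs on its rim; origin at the centre of its underside
- vase: bystander: white ceramic vase, 190 mm high, 114 mm at its widest; origin at the centre of its underside
- jar: bystander: honey jar, 72 mm diameter, 110 mm high; origin at the centre of its underside
- mug: bystander: blue-glazed mug, 76 mm diameter, 85 mm high, handle to its +y, behind the caddy's back fence; origin at the centre of its underside
- dipper: bystander: bamboo honey dipper lying on the counter, 160 mm long, head 30 mm thick, in front of the caddy; axis along its x, origin near its middle

How it is judged (in metres and radians):
On the way, in this order (a step that is already met when the one before it is completed fails the run):
1. with the lever still open, all four coasters lie flat in their stack, each within 3 mm of both the back fence and the side fence and within 2 degrees of square (x of each of coaster1, coaster2, coaster3, coaster4 in the frame of caddy above -0.003 m and y of each of coaster1, coaster2, coaster3, coaster4 in the frame of caddy above -0.003 m and angle between the x axis of each of coaster1, coaster2, coaster3, coaster4 and the x axis of caddy, either way round below 0.035 rad and angle between each of coaster1, coaster2, coaster3, coaster4's own z axis and vertical below 0.04 rad and z of coaster1 in the frame of caddy between 0.017 and 0.023 m and z of coaster2 in the frame of caddy between 0.023 and 0.029 m and z of coaster3 in the frame of caddy between 0.029 and 0.035 m and z of coaster4 in the frame of caddy between 0.035 and 0.041 m and value of joint clamp above 0.5 rad), for 0.2 s.
2. the clamp lever is fully shut, within about 3 degrees (value of joint clamp below 0.06 rad), for 0.2 s.
At the end, for the whole second after the job is handed in: All four coasters lie flat in their stack, at rest, each within 3 mm of both fences and within 2 degrees of square, and the clamp lever is shut to within 0.06 rad (about 3 degrees) (x of each of coaster1, coaster2, coaster3, coaster4 in the frame of caddy above -0.003 m and y of each of coaster1, coaster2, coaster3, coaster4 in the frame of caddy above -0.003 m and angle between the x axis of each of coaster1, coaster2, coaster3, coaster4 and the x axis of caddy, either way round below 0.035 rad and angle between each of coaster1, coaster2, coaster3, coaster4's own z axis and vertical below 0.04 rad and z of coaster1 in the frame of caddy between 0.017 and 0.023 m and z of coaster2 in the frame of caddy between 0.023 and 0.029 m and z of coaster3 in the frame of caddy between 0.029 and 0.035 m and z of coaster4 in the frame of caddy between 0.035 and 0.041 m and linear speed of each of coaster1, coaster2, coaster3, coaster4 below 0.01 m/s and value of joint clamp below 0.06 rad); the robot touches nothing.
It fails at once if the colander is shifted by more than 30 mm or knocked over (distance of colander from where it was at the start of the episode above 0.03 m or angle between colander's own z axis and vertical above 0.4 rad).
It fails at once if the vase is shifted by more than 30 mm or knocked over (distance of vase from where it was at the start of the episode above 0.03 m or angle between vase's own z axis and vertical above 0.4 rad).
It fails at once if the jar is shifted by more than 30 mm or knocked over (distance of jar from where it was at the start of the episode above 0.03 m or angle between jar's own z axis and vertical above 0.4 rad).
It fails at once if the mug is shifted by more than 30 mm or knocked over (distance of mug from where it was at the start of the episode above 0.03 m or angle between mug's own z axis and vertical above 0.4 rad).
It fails at once if the dipper is shifted by more than 30 mm or knocked over (distance of dipper from where it was at the start of the episode above 0.03 m or angle between dipper's own z axis and vertical above 0.4 rad).
It also fails if it takes over 58 s, if anything falls off the work surface, if the arm or the gripper's body presses on something with over 40 N, if the wrist force passes 120 N, or if a joint passes its speed limit or range.

## Working session

There is one attempt and no reset: what is moved stays moved. The work goes in short steps, Python scripts to look and compute and a tool call to move; the robot and the scene stay as the last step left them, time stands still between calls to the robot, and variables do not carry over. Pictures are saved under pics/ and viewed, at most 10 in all, crops included, and the job is handed in when it is done.

Besides the shell and the picture viewer there is one more tool, called after "Call:" by a JSON object that holds its "fn" and its "kwargs". play_rows: Moves the arm, as the interface text tells. Its arguments: {"type":"object","properties":{"dp":{"type":"array"},"yaw":{"type":"array"},"gripper":{"type":"number"}},"required":["dp","yaw"]}

```bash
mkdir -p pics; cat > h.py <<'E'
import numpy as np,cv2
from workcell import ctrl,viewer,ticket,models
def deproj(p,u,v,z=None):
    d=p["range_z"]; 
    if z is None: z=d[int(round(v)),int(round(u))]
    c=np.array([(u-p["cx"])/p["fx"]*z,-(v-p["cy"])/p["fy"]*z,-z,1])
    return (p["T"]@c)[:3]
def cloud(p):
    v,u=np.mgrid[0:420,0:560]; z=p["range_z"]
    c=np.stack([(u-p["cx"])/p["fx"]*z,-(v-p["cy"])/p["fy"]*z,-z,np.ones_like(z)],-1)
    return c@p["T"].T[:,:3]
def save(p,n): cv2.imwrite("pics/"+n,p["pixels"][:,:,::-1])
E
python3 - <<'E'
from h import *
np.set_printoptions(precision=1,suppress=True)
for n in["scene","top"]:
    p=viewer.get_image(n); save(p,n+"0.png"); print(n,[k for k in p if k not in("pixels","range_z")],p["fx"],p["T"].tolist())
    for o in["caddy","clamp_hinge","clamp_handle","coaster4","coaster1","colander","vase","jar","mug","dipper"]:
        for r in models.landmark_of(p,o)[:1]:
            print(o,r["conf"],np.array(r["location"]),deproj(p,*r["location"]))
E
```

```text
scene ['fx', 'fy', 'cx', 'cy', 'T', 'shot'] 483.2963673774066 [[-0.36871151148094494, -0.6649956897546206, 0.649486377000483, 1440.7393053294118], [0.9294950379777953, -0.270924826116968, 0.25027727217657497, 339.2065241756699], [0.009528676513229022, 0.6959744759696773, 0.7180032960388408, 1041.8928280661999], [0.0, 0.0, 0.0, 1.0]]
clamp_hinge 0.6 [281.3 202.1] [486.8  -3.9  43.8]
clamp_handle 0.5 [294.2 172.4] [481.4  29.3 165.9]
coaster4 0.84 [249.4 209.9] [551.9 -77.8  44.1]
coaster1 0.84 [249.4 209.9] [551.9 -77.8  44.1]
colander 0.82 [180.6 156.2] [ 438.5 -363.4   69.2]
vase 0.69 [128.3 212.8] [ 682.  -405.7   28.6]
jar 0.95 [423.8 304.2] [693.3 444.5  52.4]
mug 0.55 [245.  265.8] [738.8  -8.8  38.2]
dipper 0.71 [267.4 180.5] [364.7 -97.7  -4.7]
top ['fx', 'fy', 'cx', 'cy', 'T', 'shot'] 379.13514248625296 [[0.025872330434534196, 0.9811178977951668, -0.19167235884153772, 348.2075650401636], [-0.9995315758928673, 0.02225338621360832, -0.021009892792423646, -18.167230372784704], [-0.01634782282163046, 0.19212614977670514, 0.981234065481306, 978.7837663949027], [0.0, 0.0, 0.0, 1.0]]
caddy 0.65 [298.  207.3] [533.2 -60.4  47.9]
clamp_hinge 0.86 [273.6 233.9] [465.2  -1.   45.6]
clamp_handle 0.73 [257.2 226.8] [462.5  31.7 181.8]
coaster4 0.59 [306.2 211.2] [525.1 -81.4  40.9]
coaster1 0.59 [306.2 211.2] [525.1 -81.4  40.9]
colander 0.89 [437.5 283.8] [ 354.6 -414.1    3.3]
vase 0.87 [442.1 172.3] [ 619.8 -406.2   87.2]
jar 0.59 [109.9 163.7] [634.8 422.6  54.7]
mug 0.89 [285.1 147.7] [704.9 -25.3   5.4]
dipper 0.8 [305.3 279.5] [356.6 -82.4  15.6]
```

```bash
python3 - <<'E'
import cv2,numpy as np
a=cv2.imread("pics/scene0.png")[110:310,170:370];b=cv2.imread("pics/top0.png")[110:310,200:400]
cv2.imwrite("pics/crop0.png",np.hstack([cv2.resize(a,(400,400),interpolation=cv2.INTER_CUBIC),cv2.resize(b,(400,400),interpolation=cv2.INTER_CUBIC)]))
from h import *
np.set_printoptions(precision=1,suppress=True,linewidth=150)
p=viewer.get_image("top");P=cloud(p)
hsv=cv2.cvtColor(p["pixels"],cv2.COLOR_RGB2HSV)
m=(abs(P[...,0]-530)<140)&(abs(P[...,1]+70)<140)&(P[...,2]>5)
h=np.histogram(P[m][:,2],bins=np.arange(5,200,3));print([(int(b),int(a)) for a,b in zip(*h) if a>5])
f=m&(P[...,2]>49)&(P[...,2]<62)&(P[...,0]>470)
print(P[f][::8][:,:3])
c=m&(P[...,2]>38)&(P[...,2]<48)
print(cv2.minAreaRect(P[c][:,:2].astype(np.float32)),c.sum())
E
```

```text
[(5, 50), (8, 327), (11, 647), (14, 145), (17, 114), (20, 106), (23, 75), (26, 57), (29, 57), (32, 56), (35, 86), (38, 159), (41, 652), (44, 733), (47, 205), (50, 159), (53, 17), (56, 9), (59, 6), (65, 6), (68, 8), (71, 8), (77, 7), (83, 11), (161, 6), (173, 6), (182, 11), (185, 34), (188, 22)]
[[670.  -12.3  53.7]
 [669.1 -42.8  57.9]
 [667.8 -35.3  53.7]
 [608.8 -84.5  50.6]
 [606.2 -82.   50.6]
 [602.8 -56.7  51.3]
 [604.  -84.6  49.1]
 [599.7 -44.1  52.2]
 [600.2 -64.3  51.9]
 [596.5 -21.5  52.6]
 [597.4 -49.2  51.6]
 [598.2 -72.   50.4]
 [594.7 -24.1  49.7]
 [594.6 -49.3  52.2]
 [591.9  -6.4  49. ]
 [591.  -26.6  53.9]
 [589.   -1.5  49.7]
 [588.7 -26.7  52.9]
 [586.7 -11.6  49.5]
 [580.5  -4.2  52.6]
 [573.6  -1.8  49. ]
 [565.7  -4.5  49.7]
 [557.2  -2.3  52.9]
 [552.4  -4.9  51.9]
 [547.8 -10.   49.8]
 [539.7  -5.2  51.5]
 [536.5 -75.2  49.6]
 [527.3  -8.   50.2]
 [519.8 -10.7  49.8]
 [514.6 -13.3  50.8]
 [507.3 -15.9  49.7]
 [502.2 -21.   50.6]
 [476.1  -6.8  56.4]]
((573.4631958007812, -50.906951904296875), (200.02178955078125, 147.09664916992188), 10.98973560333252) 1615
```

View pics/crop0.png

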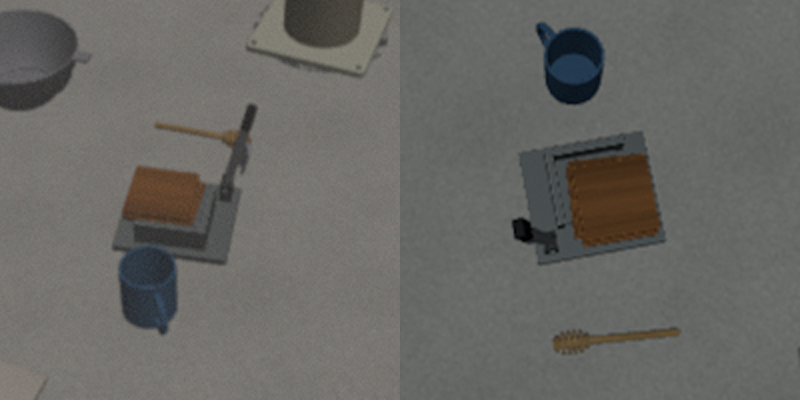

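View pics/scene0.png

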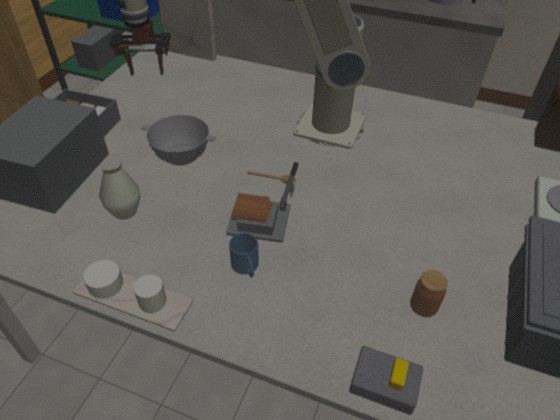

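The stack leans out of the caddy to -x/-y; the lever is nearly upright at the left-front. The caddy sits at about (537, -62), turned roughly 10°, with the mug behind it and the dipper in front. I'll move above it for a wrist view.

Call:
{"fn": "play_rows", "kwargs": {"dp": [[10,20,30],[17,36,15],[17,36,15],[17,36,15],[17,36,15],[17,36,10],[17,36,0],[17,36,0]], "yaw": [0,0,0,0,0,0,0,0], "gripper": 0.6}}

```text
t: 1.82
ee_pos: [387.6, -298.2, 322.6]
orientation: [3.068, 0.666, 0.002]
ft_force: [1.3, -0.6, -0.7]
width: 37.9
grasp_force: 0.0
```

Call:
{"fn": "play_rows", "kwargs": {"dp": [[17,36,10],[17,36,10],[17,36,10],[17,36,0],[15,30,0],[10,10,0],[0,0,0],[0,0,0]], "yaw": [0,0,0,0,0,0,0,0]}}

```text
t: 2.48
ee_pos: [480.0, -115.1, 351.4]
orientation: [3.069, 0.67, -0.001]
ft_force: [0.4, -0.6, -0.5]
width: 35.4
grasp_force: 0.0
```

```bash
cat >> h.py <<'E'
from scipy.spatial.transform import Rotation as R
def wrist():
    o=ctrl.get_obs(); p=viewer.get_image("wrist")
    T=np.eye(4);T[:3,:3]=R.from_rotvec(o["orientation"]).as_matrix();T[:3,3]=o["ee_pos"]
    p["T"]=T@p["hand_eye"]; return p
E
python3 - <<'E'
from h import *
np.set_printoptions(precision=3,suppress=True,linewidth=150)
o=ctrl.get_obs();print(o["t"],o["ee_pos"],R.from_rotvec(o["orientation"]).as_matrix(),o["width"],o["ft_force"])
p=wrist();print(p["hand_eye"],p["fx"]);save(p,"w1.png");np.save("w1.npy",cloud(p))
for n in["caddy","coaster4","clamp_hinge","clamp_handle"]:
    for r in models.landmark_of(p,n)[:1]:print(n,r,deproj(p,*r["location"]))
E
```

```text
2.4833 [ 479.996 -115.124  351.359] [[ 0.909  0.417 -0.   ]
 [ 0.417 -0.909 -0.   ]
 [-0.     0.    -1.   ]] 35.37776427410601 [ 0.356 -0.602 -0.483]
[[  -0.       0.967    0.255   70.787]
 [   1.       0.001   -0.001   -0.139]
 [  -0.001    0.255   -0.967 -161.485]
 [   0.       0.       0.       1.   ]] 327.7368885016034
coaster4 {'location': [281.6, 135.0], 'conf': 0.86} [534.272 -87.998  44.312]
clamp_hinge {'location': [216.1, 153.3], 'conf': 0.71} [471.372 -12.825  33.409]
clamp_handle {'location': [149.7, 148.3], 'conf': 0.56} [472.552  24.15  188.332]
```

View pics/w1.png

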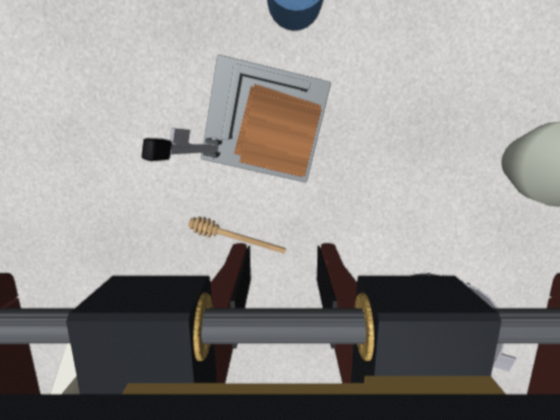

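```bash
cat >> h.py <<'E'
def onplane(p_T,fx,fy,cx,cy,u,v,z):
    d=p_T[:3,:3]@np.array([(u-cx)/fx,-(v-cy)/fy,-1]);o=p_T[:3,3]
    return o+d*(z-o[2])/d[2]
E
python3 - <<'E'
from h import *
np.set_printoptions(precision=1,suppress=True,linewidth=150)
p=wrist();A=(p["T"],p["fx"],p["fy"],p["cx"],p["cy"])
img=p["pixels"]
def fit(px,A):
    W=np.array([onplane(*A,u,v,12)[:2] for u,v in px])
    C=np.array([[70,90],[70,-76],[-80,-76],[-80,90.]])
    a=W-W.mean(0);b=C-C.mean(0)
    th=np.arctan2((b[:,0]*a[:,1]-b[:,1]*a[:,0]).sum(),(a*b).sum())
    M=np.array([[np.cos(th),-np.sin(th)],[np.sin(th),np.cos(th)]]);t=W.mean(0)-M@C.mean(0)
    print("caddy",t,np.degrees(th),"res",(W-(C@M.T+t)).tolist());return M,t
M,t=fit([(220,55),(330,82),(306,181),(203,158)],A)
q=viewer.get_image("top");B=(q["T"],q["fx"],q["fy"],q["cx"],q["cy"])
fit([(200+(x-400)/2,110+y/2) for x,y in[(520,152),(643,132),(663,240),(540,264)]],B)
P=cloud(p);L=(P[...,:2]-t)@M
hsv=cv2.cvtColor(img,cv2.COLOR_RGB2HSV)
m=(abs(L[...,0])<90)&(abs(L[...,1])<95)
f=m&(P[...,2]>47)&(P[...,2]<56)
print("fence pts",f.sum());F=L[f]
print("back",np.percentile(F[F[:,1]<20][:,0],[5,25,50,75,95]),"side",np.percentile(F[F[:,0]<25][:,1],[5,25,50,75,95]))
w=m&(hsv[...,0]<22)&(hsv[...,1]>110)&(P[...,2]>25)
c=w.astype(np.uint8);c=cv2.morphologyEx(c,cv2.MORPH_OPEN,np.ones((3,3)))
print("wood z",np.percentile(P[c>0][:,2],[5,25,50,75,95]), cv2.minAreaRect(L[c>0].astype(np.float32)))
x0,y0=190,45
cv2.imwrite("pics/w2.png",cv2.resize(img[40:200,130:345,::-1],None,fx=3.6,fy=3.6,interpolation=cv2.INTER_CUBIC))
E
```

```text
caddy [547.5 -65. ] 11.656040276751277 res [[-1.0481483622784253, -3.6012836041383594], [-2.5990710544913327, 2.8245001798091494], [1.3739293242414874, 3.2213011627223693], [2.2732900925281, -2.4445177383931735]]
caddy [544.4 -62. ] 11.311789851811561 res [[-0.18116698097105655, -1.3901389710802121], [-2.060116358352502, 0.03211154136178607], [2.1400360413252884, 3.6777333386637565], [0.101247297998043, -2.3197059089453624]]
fence pts 1185
back [47.9 50.  52.4 55.  57. ] side [51.2 53.3 55.9 58.6 69. ]
wood z [ 42.1  44.1 426.7 456.2 459.2] ((-28.897174835205078, -17.926658630371094), (116.76716613769531, 129.074951171875), 86.05696105957031)
```

View pics/w2.png

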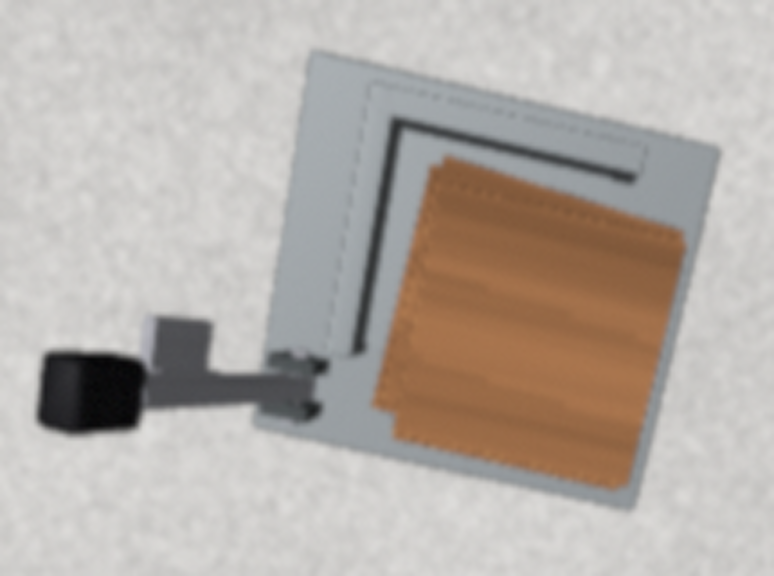

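```bash
cat >> h.py <<'E'
TH=np.radians(11.5);CM=np.array([[np.cos(TH),-np.sin(TH)],[np.sin(TH),np.cos(TH)]]);CT=np.array([546.5,-63.])
def w2l(P): return (np.asarray(P)[...,:2]-CT)@CM
def l2w(L): return CM@np.array(L,float)+CT
E
python3 - <<'E'
from h import *
np.set_printoptions(precision=1,suppress=True,linewidth=150)
p=wrist();P=cloud(p);L=w2l(P);z=P[...,2]
hsv=cv2.cvtColor(p["pixels"],cv2.COLOR_RGB2HSV)
for lo,hi in[(18,28),(28,34),(34,40),(40,48)]:
    m=(z>lo)&(z<hi)&(hsv[...,0]<22)&(hsv[...,1]>110)&(abs(L[...,0])<100)&(abs(L[...,1])<100)
    print(lo,m.sum(),np.percentile(L[m],[1,99],axis=0).tolist() if m.sum() else"", cv2.minAreaRect(L[m].astype(np.float32)) if m.sum()>5 else "")
m=(z>90)&(z<200)&(abs(L[...,0]+57)<60)&(abs(L[...,1]-90)<60)
print("lever",np.c_[L[m],z[m]][::25])
print(ctrl.get_obs()["qpos"])
for l in[(-90,-22),(-58,-22),(0,-90),(0,-58)]:print(l,l2w(l))
E
```

```text
18 7 [[-68.30392186921407, -56.45197948429703], [-67.8849386211692, -11.918285280327265]] ((-68.12047576904297, -33.95832061767578), (45.716896057128906, 0.3306345045566559), 89.52876281738281)
28 120 [[-56.58991916712899, 31.199538201866346], [35.37841373719521, 38.19316783410732]] ((-10.420917510986328, 34.65773010253906), (7.379669666290283, 92.71973419189453), 89.7239990234375)
34 500 [[-53.86584338690228, -60.602138504041875], [38.44328656068298, 34.79384951181861]] ((11.758010864257812, 6.7384185791015625), (67.44303894042969, 131.23558044433594), 43.113651275634766)
40 4775 [[-64.54958823604655, -64.72478147370666], [29.32442239722039, 27.353386017708686]] ((-16.177349090576172, -17.73605728149414), (99.42716979980469, 96.0225601196289), 0.12427319586277008)
lever [[-37.1 104.9 118.9]
 [-38.5 100.7 116.9]
 [-38.8  96.1  96.4]
 [-41.8  99.8 114.5]
 [-42.4  95.6  92. ]
 [-45.4  99.8 113.1]
 [-46.1  95.1  92.1]
 [-47.9 101.3 118.3]
 [-46.4  98.9 180.5]
 [-48.8  96.8  97.6]
 [-46.7  94.  169. ]
 [-49.8 105.6 185. ]
 [-47.4  90.5 157.6]
 [-48.8  97.6 188.2]
 [-52.5  98.3 106.7]
 [-49.7  94.9 176.7]
 [-53.   93.   95.5]
 [-50.5  92.6 168.7]
 [-52.9  87.   94.6]
 [-51.7  92.7 167.9]
 [-52.9  84.1 105.1]
 [-52.5  94.2 177.6]
 [-53.   83.9 126.4]
 [-54.1  99.2 187.4]
 [-53.7  87.5 147.5]
 [-57.  107.2 186.2]
 [-54.6  90.3 161.6]
 [-55.3  78.6 105.8]
 [-55.7  93.9 174.5]
 [-56.5  82.5 121.3]
 [-56.5  96.1 184.6]
 [-57.2  85.5 138.2]
 [-58.9 102.7 186.8]
 [-58.1  89.3 153.5]
 [-59.3  76.8  96. ]
 [-58.7  92.3 169.4]
 [-60.2  81.3 115.2]
 [-59.7  95.4 179.9]
 [-60.9  84.7 131.4]
 [-60.4  96.5 187.4]
 [-64.  107.5 185.8]
 [-61.9  90.6 164. ]
 [-63.   92.6 169.7]
 [-63.6  94.3 179. ]
 [-64.4  95.8 185.2]
 [-65.6  97.2 186.3]
 [-66.3  96.  186.7]]
[-0.3  0.1  1.8 -0.   1.3  0.9]
(-90, -22) [ 462.7 -102.5]
(-58, -22) [494.1 -96.1]
(0, -90) [ 564.4 -151.2]
(0, -58) [ 558.1 -119.8]
```

Call:
{"fn": "play_rows", "kwargs": {"dp": [[-10,6,-36],[-9,6,-40],[0,0,-40],[0,0,-40],[0,0,-40],[0,0,-40],[0,0,-35],[0,0,0]], "yaw": [-6.5,-6.6,0,0,0,0,0,0], "gripper": 0.6}}

```text
t: 3.55
ee_pos: [456.4, -102.8, 74.9]
orientation: [-3.122, -0.311, 0.017]
ft_force: [-0.5, 0.6, -0.5]
width: 35.3
grasp_force: 0.0
```

Call:
{"fn": "play_rows", "kwargs": {"dp": [[0,0,-30],[0,0,-25],[0,0,-10],[0,0,0]], "yaw": [0,0,0,0]}}

```text
t: 3.88
ee_pos: [460.4, -103.7, 15.1]
orientation: [-3.125, -0.312, 0.003]
ft_force: [-0.1, -0.2, 0.0]
width: 35.7
grasp_force: 0.0
```

```bash
cat > st.py <<'E'
from h import *
np.set_printoptions(precision=2,suppress=True,linewidth=150)
o=ctrl.get_obs();r=R.from_rotvec(o["orientation"]).as_matrix()
print(o["t"],"local",w2l(o["ee_pos"]),o["ee_pos"],"yaw",np.degrees(np.arctan2(r[1,0],r[0,0])),"F",o["ft_force"],o["width"])
E
python3 st.py
```

```text
3.8833 local [-92.44 -22.72] [ 460.45 -103.69   15.08] yaw 11.391230095656514 F [-0.09 -0.17  0.05] 35.656679817718725
```

Call:
{"fn": "play_rows", "kwargs": {"dp": [[4,0.8,0],[4,0.8,0],[3,0.6,0],[3,0.6,0],[3,0.6,0],[3,0.6,0],[2,0.4,0],[2,0.4,0]], "yaw": [0,0,0,0,0,0,0,0]}}

```text
t: 4.55
ee_pos: [484.8, -98.7, 15.5]
orientation: [-3.126, -0.313, 0.001]
ft_force: [-1.9, -1.2, 2.0]
width: 35.0
grasp_force: 1.3
```

Call:
{"fn": "play_rows", "kwargs": {"dp": [[1.5,0.3,0],[1.5,0.3,0],[1,0.2,0],[1,0.2,0]], "yaw": [0,0,0,0]}}

```text
t: 4.88
ee_pos: [489.7, -97.7, 15.3]
orientation: [-3.126, -0.312, 0.001]
ft_force: [-2.7, 0.4, 1.0]
width: 35.2
grasp_force: 1.2
```

```bash
python3 st.py
```

```text
4.8833 local [-62.56 -22.72] [489.73 -97.74  15.29] yaw 11.409860338650184 F [-2.69  0.43  1.04] 35.18918622785137
```

Call:
{"fn": "play_rows", "kwargs": {"dp": [[1,0.2,0],[1,0.2,0],[1,0.2,0]], "yaw": [0,0,0]}}

```text
t: 5.13
ee_pos: [492.1, -97.3, 15.3]
orientation: [-3.126, -0.313, 0.003]
ft_force: [-7.1, -4.2, 4.9]
width: 35.1
grasp_force: 4.1
```

Call:
{"fn": "play_rows", "kwargs": {"dp": [[1,0.2,0],[0.5,0.1,0]], "yaw": [0,0]}}

```text
t: 5.3
ee_pos: [492.1, -97.1, 15.1]
orientation: [-3.125, -0.313, 0.007]
ft_force: [-10.9, -6.1, 5.4]
width: 35.2
grasp_force: 5.6
```

Call:
{"fn": "play_rows", "kwargs": {"dp": [[-5,-1,0],[-7,-1.4,0],[0,0,35],[0,-20,30],[10,-30,10],[15,-20,0],[15,0,0],[15,0,0]], "yaw": [0,0,0,0,7,7,7,7]}}

```text
t: 5.97
ee_pos: [538.7, -170.9, 91.3]
orientation: [2.954, 1.064, 0.004]
ft_force: [-0.7, 0.6, -0.2]
width: 35.2
grasp_force: 0.0
```

Call:
{"fn": "play_rows", "kwargs": {"dp": [[14,0,0],[12,0,0],[3,8,0],[0,8,0],[0,0,0],[0,0,0],[0,0,0],[0,0,0]], "yaw": [7,7,7,7,7,7,7,7]}}

```text
t: 6.63
ee_pos: [566.7, -153.3, 90.5]
orientation: [2.106, 2.33, 0.001]
ft_force: [0.3, -0.1, 0.9]
width: 35.2
grasp_force: 0.0
```

Call:
{"fn": "play_rows", "kwargs": {"dp": [[0,0,0],[0,0,0]], "yaw": [6,0]}}

```text
t: 6.8
ee_pos: [566.7, -153.4, 90.5]
orientation: [1.985, 2.434, 0.001]
ft_force: [-0.7, -0.4, 0.2]
width: 34.9
grasp_force: 0.0
```

```bash
python3 st.py
```

```text
6.8 local [  1.73 -92.59] [ 566.65 -153.38   90.53] yaw 101.61537251312251 F [-0.67 -0.41  0.18] 34.86352164793388
```

Call:
{"fn": "play_rows", "kwargs": {"dp": [[0,0,-35],[0,0,-30],[0,0,-10],[0,0,0],[-0.8,4,0],[-0.8,4,0],[-0.6,3,0],[-0.6,3,0]], "yaw": [0,0,0,0,0,0,0,0]}}

```text
t: 7.47
ee_pos: [564.5, -139.1, 16.8]
orientation: [1.988, 2.43, 0.001]
ft_force: [1.1, -0.3, 0.8]
width: 35.5
grasp_force: 0.2
```

Call:
{"fn": "play_rows", "kwargs": {"dp": [[-0.6,3,0],[-0.6,3,0],[-0.4,2,0],[-0.4,2,0],[-0.4,2,0],[-0.3,1.5,0],[-0.2,1,0],[-0.2,1,0]], "yaw": [0,0,0,0,0,0,0,0]}}

```text
t: 8.13
ee_pos: [560.7, -124.0, 15.5]
orientation: [1.989, 2.431, -0.0]
ft_force: [0.1, -2.8, 1.4]
width: 35.2
grasp_force: 1.6
```

```bash
python3 st.py
```

```text
8.1333 local [  1.78 -62.58] [ 560.72 -123.97   15.51] yaw 101.4222564531834 F [ 0.08 -2.85  1.4 ] 35.24037575103838
```

Call:
{"fn": "play_rows", "kwargs": {"dp": [[-0.2,1,0],[-0.2,1,0],[-0.2,1,0]], "yaw": [0,0,0]}}

```text
t: 8.38
ee_pos: [560.0, -120.9, 15.5]
orientation: [1.99, 2.431, 0.0]
ft_force: [0.5, -3.6, 2.2]
width: 35.1
grasp_force: 1.7
```

Call:
{"fn": "play_rows", "kwargs": {"dp": [[-0.2,1,0],[-0.1,0.5,0]], "yaw": [0,0]}}

```text
t: 8.55
ee_pos: [560.0, -119.7, 15.5]
orientation: [1.988, 2.431, -0.0]
ft_force: [2.0, -8.3, 1.1]
width: 35.3
grasp_force: 4.1
```

```bash
python3 st.py
```

```text
8.55 local [  1.94 -58.3 ] [ 560.02 -119.74   15.53] yaw 101.44706182869584 F [ 1.99 -8.26  1.08] 35.29122157898458
```

Call:
{"fn": "play_rows", "kwargs": {"dp": [[-0.1,0.5,0],[-0.1,0.5,0]], "yaw": [0,0]}}

```text
t: 8.72
ee_pos: [560.2, -119.6, 15.6]
orientation: [1.986, 2.431, -0.001]
ft_force: [0.9, -13.8, -1.1]
width: 34.9
grasp_force: 6.7
```

Call:
{"fn": "play_rows", "kwargs": {"dp": [[1,-5,0],[2,-12,0],[0,0,35],[0,-15,41],[-15,-15,41],[-30,0,41],[-30,0,41],[-20,0,20]], "yaw": [0,0,0,-7,-7,-7,-7,-7]}}

```text
t: 9.38
ee_pos: [478.8, -163.7, 216.6]
orientation: [2.634, 1.711, 0.002]
ft_force: [2.3, -0.2, -0.7]
width: 35.3
grasp_force: 0.0
```

Call:
{"fn": "play_rows", "kwargs": {"dp": [[-8,10,0],[0,10,0],[0,10,0],[0,0,0],[0,0,0],[0,0,0],[0,0,0],[0,0,0]], "yaw": [-7,-7,-7,-7,-7,-7,-7,-6]}}

```text
t: 10.05
ee_pos: [471.2, -133.2, 213.6]
orientation: [-3.126, -0.302, 0.001]
ft_force: [-0.2, -0.2, -0.4]
width: 35.0
grasp_force: 0.0
```

```bash
python3 st.py; cat > look.py <<'E'
from h import *
import sys
np.set_printoptions(precision=1,suppress=True,linewidth=150)
p=wrist();P=cloud(p);L=w2l(P);z=P[...,2]
hsv=cv2.cvtColor(p["pixels"],cv2.COLOR_RGB2HSV)
w=(hsv[...,0]<22)&(hsv[...,1]>110)&(abs(L[...,0])<100)&(abs(L[...,1])<100)
m=w&(z>40)&(z<48);print("top",m.sum(),cv2.minAreaRect(L[m].astype(np.float32)),np.percentile(L[m],[.5,99.5],axis=0))
f=~w&(z>47)&(z<54)&(abs(L[...,0])<70)&(abs(L[...,1])<80);F=L[f];print("back",np.percentile(F[F[:,1]<20][:,0],[5,50,95]),"side",np.percentile(F[F[:,0]<25][:,1],[5,50,95]))
r,c=np.nonzero(m);a,b,d,e=max(r.min()-40,0),r.max()+40,max(c.min()-70,0),c.max()+40
s=p["pixels"][a:b,d:e,::-1];k=min(780/s.shape[1],580/s.shape[0]);cv2.imwrite("pics/"+sys.argv[1],cv2.resize(s,None,fx=k,fy=k,interpolation=cv2.INTER_CUBIC))
E
python3 look.py w3.png
```

```text
10.05 local [-87.76 -53.77] [ 471.22 -133.18  213.61] yaw 11.047588961242145 F [-0.17 -0.19 -0.4 ] 35.03091538056334
top 10166 ((0.943695068359375, 1.558837890625), (95.31918334960938, 96.10513305664062), 0.18200509250164032) [[-46.1 -45.8]
 [ 48.   48.4]]
back [48.6 53.  57.6] side [49.1 53.9 66.8]
```

View pics/w3.png

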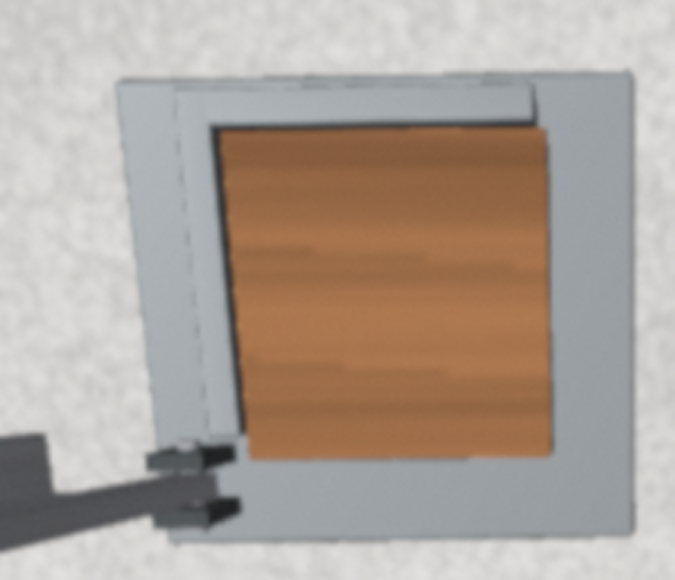

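The stack is square and snug against both fences, and the bottom edge shows a single outline. I'll give it one more confirming tap in x before the lever.

Call:
{"fn": "play_rows", "kwargs": {"dp": [[-5,16,-40],[0,16,-40],[0,0,-40],[0,0,-40],[0,0,-28],[0,0,-10],[0,0,0],[3,0.6,0]], "yaw": [0.4,0,0,0,0,0,0,0]}}

```text
t: 10.77
ee_pos: [469.5, -101.9, 18.9]
orientation: [-3.124, -0.324, 0.002]
ft_force: [0.2, 0.6, -0.0]
width: 35.3
grasp_force: 0.0
```

```bash
python3 st.py
```

```text
10.7667 local [-83.2  -22.74] [ 469.5  -101.87   18.94] yaw 11.843695722493164 F [ 0.21  0.6  -0.05] 35.33173816911465
```

Call:
{"fn": "play_rows", "kwargs": {"dp": [[4,0.8,0],[4,0.8,0],[4,0.8,0],[3,0.6,0],[2,0.4,0],[2,0.4,0],[1,0.2,0],[0,0,0]], "yaw": [0,0,0,0,0,0,0,0]}}

```text
t: 11.43
ee_pos: [490.0, -97.7, 18.8]
orientation: [3.125, 0.324, 0.0]
ft_force: [-0.1, 0.2, -0.0]
width: 35.2
grasp_force: 0.0
```

Call:
{"fn": "play_rows", "kwargs": {"dp": [[1,0.2,0],[1,0.2,0]], "yaw": [0,0]}}

```text
t: 11.6
ee_pos: [491.7, -97.3, 18.6]
orientation: [-3.125, -0.323, 0.001]
ft_force: [-0.2, 0.3, 0.0]
width: 35.1
grasp_force: 0.0
```

Call:
{"fn": "play_rows", "kwargs": {"dp": [[1,0.2,0]], "yaw": [0]}}

```text
t: 11.68
ee_pos: [492.3, -97.1, 18.6]
orientation: [-3.125, -0.323, 0.002]
ft_force: [-3.1, -2.0, 2.9]
width: 34.6
grasp_force: 1.9
```

Call:
{"fn": "play_rows", "kwargs": {"dp": [[1,0.2,0],[0.5,0.1,0]], "yaw": [0,0]}}

```text
t: 11.85
ee_pos: [492.3, -96.9, 18.4]
orientation: [-3.124, -0.324, 0.007]
ft_force: [-7.3, -4.2, 3.4]
width: 35.2
grasp_force: 4.0
```

Call:
{"fn": "play_rows", "kwargs": {"dp": [[-6,-1.2,0],[-12,-2.4,0],[0,0,40],[0,-10,40],[0,-10,41],[0,0,41],[0,0,41],[0,0,0]], "yaw": [0,0,0,0,0,0,0,0], "gripper": 1}}

```text
t: 12.52
ee_pos: [479.9, -121.7, 228.5]
orientation: [3.12, 0.322, 0.019]
ft_force: [1.7, -0.1, 0.8]
width: 0.6
grasp_force: 0.0
```

```bash
python3 st.py;python3 look.py w4.png; python3 -c "
from h import *
for y in(125,110):print(l2w((-57,y)))"
```

```text
12.5167 local [-76.98 -44.25] [ 479.89 -121.71  228.46] yaw 11.780403996138052 F [ 1.66 -0.12  0.81] 0.630252201099247
top 8906 ((1.22723388671875, 1.8968772888183594), (93.80765533447266, 94.93354797363281), 0.27782660722732544) [[-45.4 -45.6]
 [ 47.7  48.6]]
back [48.6 53.  57.5] side [49.1 54.  66.6]
[465.72330003  48.12661582]
[468.71381905  33.42774525]
```

Call:
{"fn": "play_rows", "kwargs": {"dp": [[-3,24,12],[-4,36,0],[-4,36,0],[-4,36,0],[-3,30,0],[-2,12,0],[0,0,0]], "yaw": [0,0,0,0,0,0,0]}}

```text
t: 13.15
ee_pos: [454.5, 55.7, 231.4]
orientation: [-3.124, -0.328, 0.004]
ft_force: [0.0, -0.0, 0.1]
width: 0.5
grasp_force: 0.0
```

Call:
{"fn": "play_rows", "kwargs": {"dp": [[0,0,-25],[0,0,-25],[0,0,-12],[0,0,0]], "yaw": [0,0,0,0]}}

```text
t: 13.48
ee_pos: [453.4, 52.6, 167.7]
orientation: [3.125, 0.323, -0.011]
ft_force: [-0.3, 0.5, -0.4]
width: 0.4
grasp_force: 0.0
```

```bash
python3 st.py
```

```text
13.4833 local [-68.18 131.84] [453.41  52.6  167.65] yaw 11.784994106879687 F [-0.34  0.51 -0.37] 0.36922343092776255
```

Call:
{"fn": "play_rows", "kwargs": {"dp": [[5.3,-9,0],[5.3,-9,2],[2,-10,2],[2,-10,2],[0,0,0]], "yaw": [0,0,0,0,0]}}

```text
t: 13.9
ee_pos: [472.3, 13.6, 178.4]
orientation: [3.125, 0.32, 0.004]
ft_force: [-0.4, 0.9, 0.7]
width: 0.2
grasp_force: 0.0
```

```bash
python3 st.py
```

```text
13.9 local [-57.39  89.86] [472.34  13.62 178.41] yaw 11.703608461585135 F [-0.36  0.92  0.66] 0.2077703927387891
```

Call:
{"fn": "play_rows", "kwargs": {"dp": [[1.8,-13.9,-2],[1.8,-13.9,-3],[1.8,-13.9,-4],[1.8,-13.9,-5],[1.8,-13.9,-6],[0,0,0]], "yaw": [0,0,0,0,0,0]}}

```text
t: 14.4
ee_pos: [480.2, -55.7, 157.1]
orientation: [3.125, 0.32, 0.001]
ft_force: [-0.2, -0.1, -0.3]
width: 0.7
grasp_force: 0.0
```

```bash
python3 st.py; python3 - <<'E'
from h import *
p=viewer.get_image("scene");save(p,"s5.png")
cv2.imwrite("pics/s5c.png",cv2.resize(p["pixels"][120:280,190:350,::-1],None,fx=3.5,fy=3.5,interpolation=cv2.INTER_CUBIC))
E
```

```text
14.4 local [-63.5  20.4] [480.21 -55.67 157.1 ] yaw 11.695262959232291 F [-0.21 -0.13 -0.27] 0.7236364637296158
```

View pics/s5c.png

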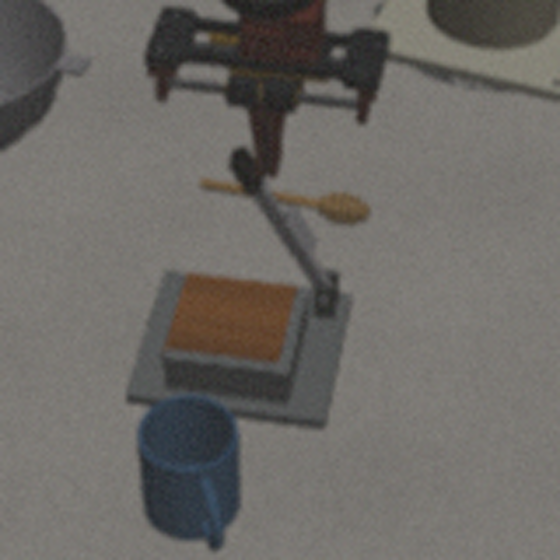

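The lever has swung to about 60° with the finger behind its handle, and the stack is still square. Continuing along the arc.

Call:
{"fn": "play_rows", "kwargs": {"dp": [[2.9,-14.2,-8],[2.9,-14.2,-11],[2.6,-12.7,-13],[2.6,-12.7,-15],[1.6,-8,-16],[1.6,-8,-17],[0,0,0]], "yaw": [0,0,0,0,0,0,0]}}

```text
t: 15.03
ee_pos: [493.1, -123.7, 75.4]
orientation: [-3.124, -0.322, 0.005]
ft_force: [-0.1, -0.2, -0.9]
width: 0.5
grasp_force: 0.0
```

```bash
python3 st.py
```

```text
15.0333 local [-64.4 -48.8] [ 493.12 -123.66   75.45] yaw 11.760323247333863 F [-0.15 -0.19 -0.87] 0.4914579299545692
```

Call:
{"fn": "play_rows", "kwargs": {"dp": [[2,-6,-10],[1,-6,-10],[0,-1,-6],[0,0,-4],[0,0,-2],[0,0,0]], "yaw": [0,0,0,0,0,0]}}

```text
t: 15.53
ee_pos: [496.9, -136.4, 44.9]
orientation: [-3.125, -0.323, 0.001]
ft_force: [-0.7, -1.1, -0.1]
width: 0.5
grasp_force: 0.0
```

Call:
{"fn": "play_rows", "kwargs": {"dp": [[0,0,-1],[0,0,-1],[0,0,0]], "yaw": [0,0,0]}}

```text
t: 15.78
ee_pos: [497.2, -136.5, 43.3]
orientation: [3.125, 0.323, 0.0]
ft_force: [0.6, 0.1, 0.0]
width: 0.2
grasp_force: 0.0
```

```bash
python3 st.py
```

```text
15.7833 local [-62.98 -62.2 ] [ 497.18 -136.51   43.31] yaw 11.81847529158796 F [0.63 0.13 0.04] 0.20609129045057367
```

Call:
{"fn": "play_rows", "kwargs": {"dp": [[0,0,-1],[0,0,-1]], "yaw": [0,0]}}

```text
t: 15.95
ee_pos: [497.3, -136.6, 41.4]
orientation: [3.125, 0.323, 0.001]
ft_force: [-0.0, -0.0, 3.1]
width: 0.6
grasp_force: 1.2
```

Call:
{"fn": "play_rows", "kwargs": {"dp": [[0,0,-1],[0,0,-0.5]], "yaw": [0,0]}}

```text
t: 16.12
ee_pos: [497.4, -136.7, 40.8]
orientation: [3.125, 0.323, 0.001]
ft_force: [-6.0, 0.7, 21.8]
width: 0.5
grasp_force: 11.2
```

Hard stop reached at z≈41, as expected for shut. Lifting straight up and checking.

Call:
{"fn": "play_rows", "kwargs": {"dp": [[0,0,5],[0,0,25],[0,0,40],[0,0,40],[-15,0,40],[-20,0,30],[-20,0,0],[0,0,0]], "yaw": [0,0,0,0,0,0,0,0]}}

```text
t: 16.78
ee_pos: [440.4, -136.5, 220.3]
orientation: [3.124, 0.323, 0.002]
ft_force: [-0.6, -0.4, -0.4]
width: 0.8
grasp_force: 0.0
```

```bash
python3 st.py; python3 look.py w6.png; python3 - <<'E'
from h import *
np.set_printoptions(precision=1,suppress=True)
p=wrist();P=cloud(p);L=w2l(P);z=P[...,2]
m=(abs(L[...,0]+59)<3)&(z>20)&(z<70)
for a in range(-90,80,15):
    s=m&(abs(L[...,1]-a)<5)
    if s.sum():print(a,np.percentile(z[s],[25,50,75]))
E
```

```text
16.7833 local [-118.59  -50.83] [ 440.42 -136.45  220.31] yaw 11.790575097793091 F [-0.57 -0.39 -0.44] 0.7513243627521066
top 9973 ((1.2111167907714844, 1.734039306640625), (95.24600219726562, 95.49531555175781), 0.3873501121997833) [[-45.6 -45.2]
 [ 48.3  48.6]]
back [-58.7 -37.4  57. ] side [-16.   15.3  57.4]
-90 [38.6 39.1 39.6]
-75 [40.2 40.6 41.1]
-60 [40.3 40.8 41.2]
-45 [40.  40.3 41. ]
-30 [40.1 40.7 41.1]
-15 [49.6 50.5 51. ]
0 [50.1 50.5 50.9]
15 [49.9 50.4 51. ]
30 [39.8 40.3 40.9]
45 [40.  40.4 41.2]
60 [40.1 40.6 41. ]
75 [40.  40.2 40.7]
```

View pics/w6.png

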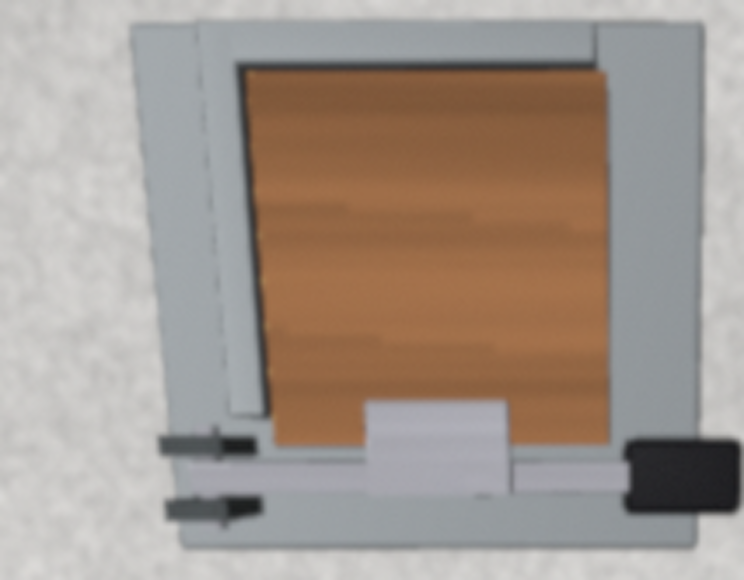

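The lever lies level at 40.5 mm along its whole length, so it is shut. The stack is square and the arm is clear of everything.

```bash
python3 -c "
from workcell import ticket
print(ticket.close_job())"
```

```text
the job is handed in; nothing more can be done
None
```

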